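# Key the drive hub onto the spindle

## Robot

A 7-joint arm with a two-finger parallel gripper is mounted at the origin on the work surface; the furniture and walls round the work are solid. World frame = base frame: x ahead of the robot, y to its left, z up, the work surface at z = 0. Lengths are in mm, angles in rad, forces in N, time in s.
With the tool pointing down it reaches from about 425 to 825 mm from the base axis. Payload 3.6 kg.
Tool frame: the origin (TCP) lies where the fingers leave the gripper's body, on its centre line; the fingertips stand 73 mm ahead of it and the grasp point (between the pads) lies robot.tcp_to_grasp ahead of it (robot.tcp_to_grasp is the distance from the TCP to the grasp point, in mm); x points along the fingers, y is the direction in which the jaws open and shut, and the axes are right-handed (so a half turn about x gives the same grasp; the last joint's range is limited). The gripper opens to 85 mm and grips with 20 to 120 N. Pads are 22 mm wide; open, the fingers measure 114 mm over their backs; the gripper's body (76 mm by 85 mm) begins 54 mm behind the grasp point. The pads swing forward as they close: fully open they stand 13 mm farther back than shut.
Start: joints at [1.129, 0.615, -0.013, 1.423, 0.008, 1.103, -0.04], TCP at [262.556, -594.586, 303.897] pointing down, gripper open.
Joint ranges: [-3.12, 3.12], [-0.3, 2.06], [-1.34, 1.32], [0.26, 2.42], [-1.36, 4.5], [0.01, 1.98], [-2.84, 2.84]. Speed limits (rad/s): [2.79, 2.79, 3.14, 3.14, 3.14, 3.14, 3.14].

## Interface

Orientations are given as a unit quaternion [x, y, z, w].
In Python, from workcell import robot gives the robot as it stands. The module is installed in compiled form; this text tells all that it offers. Calls block until the motion is done:
- robot.move_to(position, orientation): joint-space move of the TCP to a pose.
- robot.servo_line(position, attitude=None, feed=150, contact_N=None): straight line of the TCP; attitude=None keeps the orientation; feed is the mean speed in mm/s. With contact_N (N) it stops when the force on the tool has changed by that much, and returns True; else False.
- robot.move_j(angles): joint-space move.
- robot.gripper_to(opening, grip_force=None): finger opening in mm; grip_force is the grip in N (None keeps the last); returns when the fingers have stopped.
- robot.sleep(seconds).
- robot.ik(position, orientation): joint angles nearest the present ones, or None.
- robot.state(): the state.
- robot.read_camera(name): name is "scene" or "top" or "wrist"; returns a dict with "color" (420x560x3 uint8, red, green, blue), "vfov" (degrees; the focal length in pixels is half the picture's height over the tangent of half this angle, whatever the lens; pixels are square), "cx", "cy" (the principal point, pixels), "T" (4x4, takes a point from camera to world coordinates). Camera axes: x right, y up, looking along -z (the intrinsics and any distortion apply to the point x, -y, -z); pixel columns grow to the right and rows downward; lengths in mm; the calibration is good to about 2 mm. A picture is of the moment at which its call begins. There is no depth.
A pose or a line that the arm cannot do raises robot.Unreachable and nothing moves.
- robot.sign_off(): hands the job in, once; it reports no verdict.
The state is a dict: "clock": time; "joint_positions": joint angles; "joint_vel": joint speeds; "joint_torque": joint torques, N m; "eef_pos": TCP position; "ee_rot": TCP orientation; "contact_force": force on the tool from outside, world axes, zero at the start; "wrist_torque": the same for the moment, N m; "grip_width": finger opening in mm.
Only numpy, scipy, OpenCV 4.12 (cv2) and the standard library are available. Lean on these libraries where they do the work, as an engineer would, in place of code of your own. Each camera call takes 0.05 s, during which the arm holds its last target. There are 200 camera calls.

## Task

Take the gib-head key out of the rack and drop it upright into the slot of the upright shaft, on the side towards the robot, so that it stands on the shoulder with its head over the shaft's end. Then slide the toothed hub with the keyway down over shaft and key, keyway on the key, until it sits flat on the shoulder, and let go.

Things in the scene. Friction and masses are not known exactly. Their poses are not given: they have to be found in the camera images.
- spindle: Fixed spindle head. Origin on the bench, on the axis of an upright shaft (diameter 32 mm, end at z 81 mm) rising from a flat shoulder (diameter 68 mm, top at z 45 mm). Base 110x110x12 mm. Slot in the shaft's -x side, end to shoulder, open to -x and up, 16 mm wide in y (22 at the top), its back at x = -1 mm. A seated key has its origin at x -14, y 0, z 45 mm here, axes parallel.
- key: Loose steel key, 12 mm thick (y), 58 mm tall (z), upright in the rack, shaped like an upside-down L. Origin: centre of the shank's underside. Shank x -10 to +10 mm; head, from z 39 mm up, x -10 to +18 mm. Grip the head across y; in the slot only what is above z 36 mm stands free of the shaft. Seated, its -x edge sticks out of the shaft and the head overhangs the shaft's end.
- hub: Loose toothed aluminium hub, diameter 64 mm, 30 mm high, about 0.16 kg, flat on the bench. Origin: centre of its underside, on the axis. Through bore of 38 mm with a keyway on the -x side, 20 mm wide (y), to 27.5 mm from the axis. Grip its outside across y. Seated: on the spindle's axis at z 45 mm, axes parallel. A smooth ring of the same size without keyway is not wanted.
- rack: Fixed grey plastic block 60x130x20 mm (x, y, z) with two pockets 26x16 mm, 14 mm deep, at y -35 and +35 mm. Origin: centre of its underside. One pocket holds the key, the other a round steel dowel (diameter 14 mm, 58 mm tall) that is not wanted.
Not all that is in view belongs to the job. Of the things like the spindle, leave any that is blue or brown; of the rest the larger one is meant.

How it is judged (in metres and radians):
On the way:
1. the key stands in the shaft's slot on the shoulder, let go, before the hub is put on (z of key in the frame of spindle below 0.05 m and x of key in the frame of spindle between -0.024 and -0.006 m and y of key in the frame of spindle between -0.008 and 0.008 m and angle between key's own z axis and vertical below 0.2 rad and contact force between the fingers and key below 0.1 N and horizontal distance between hub and spindle above 0.06 m), for 0.2 s.
At the end, for the whole second after the job is handed in: The key stands upright in the slot (within about 8 mm sideways, 10 mm radially, 5 mm above the shoulder, 11 degrees of tilt), and the toothed hub sits over it on the shoulder (within 10 mm of the axis, 5 mm of the shoulder, 6 degrees of flat, keyway within 25 degrees of the slot), all at rest (z of each of key, hub in the frame of spindle below 0.05 m and x of key in the frame of spindle between -0.024 and -0.006 m and y of key in the frame of spindle between -0.008 and 0.008 m and angle between key's own z axis and vertical below 0.2 rad and horizontal distance between hub and spindle below 0.01 m and angle between hub's own z axis and vertical below 0.1 rad and angle between the x axis of hub and the x axis of spindle, either way round below 0.45 rad and linear speed of each of hub, key below 0.02 m/s); the robot touches nothing.
It also fails if it takes over 58 s, if anything falls off the work surface, if the arm or the gripper's body presses on something with over 40 N, if the wrist force passes 120 N, or if a joint passes its speed limit or range.

## Working session

There is one attempt and no reset: what is moved stays moved. The work goes in short steps, each a Python script; the robot and the scene stay as the last script left them, time stands still between calls to the robot, and variables do not carry over. Pictures are saved under pics/ and viewed, about 8 in all and at most 12, crops included, and the job is handed in when it is done.

```bash
mkdir -p pics; ls; python3 - <<'E'
from workcell import robot
import cv2,pickle,numpy as np
d={}
for n in("scene","top","wrist"):
    c=robot.read_camera(n);d[n]=c
    print(n,c["vfov"],c["cx"],c["cy"],[k for k in c],np.round(c["T"],3).tolist())
    cv2.imwrite(f"pics/{n}0.png",c["color"][:,:,::-1])
pickle.dump(d,open("c0.pkl","wb"))
im=np.vstack([np.hstack([d["scene"]["color"],d["top"]["color"]])])
s=robot.state();print(s["clock"],s["eef_pos"],s["ee_rot"],s["contact_force"],s["grip_width"],robot.tcp_to_grasp)
E
```

```text
pics
scene 54.06929842102649 282.7940985821863 215.34745400038733 ['color', 'vfov', 'cx', 'cy', 'T'] [[-0.857, 0.367, -0.363, 96.212], [-0.516, -0.605, 0.607, 669.709], [0.003, 0.707, 0.707, 789.063], [0.0, 0.0, 0.0, 1.0]]
top 53.62408061406355 281.1388535518865 207.20439806942616 ['color', 'vfov', 'cx', 'cy', 'T'] [[0.01, 0.985, -0.172, 314.707], [-1.0, 0.006, -0.022, 25.863], [-0.02, 0.173, 0.985, 1061.21], [0.0, 0.0, 0.0, 1.0]]
wrist 68.15642963185283 280.79788382061446 211.2356489322001 ['color', 'vfov', 'cx', 'cy', 'T'] [[0.404, 0.864, 0.301, 338.522], [-0.915, 0.382, 0.13, -560.524], [-0.003, -0.327, 0.945, 373.017], [0.0, 0.0, 0.0, 1.0]]
0.15 [ 262.38595066 -594.20793425  302.99444664] [-0.69173455 -0.14664301  0.69202571 -0.14525687] [ 0.14712209  0.18662957 -0.22884768] 85.7943286692588 53.900000000000006
```

View pics/scene0.png

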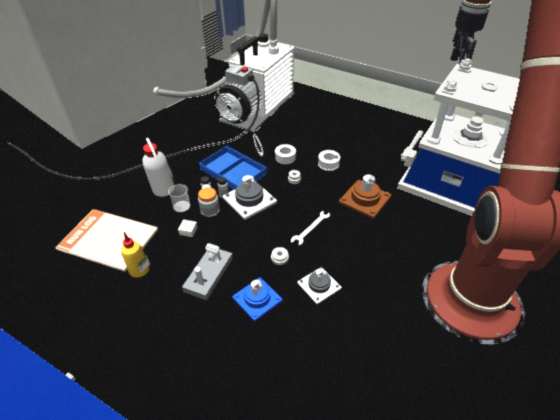

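View pics/top0.png

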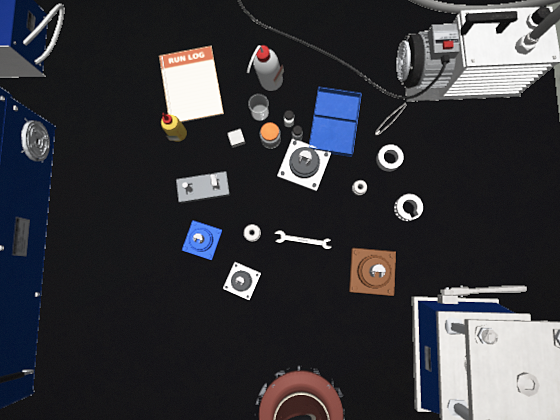

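Scene and top images (2 viewed). The candidates in the top view:
- **Spindles:** large white at (305,162), small white at (242,281), blue at (202,240), brown at (374,271). The large white one is meant.
- **Rings:** (390,157) looks smooth and (408,207) looks notched, so probably the hub.
- **Rack:** at (203,187), with something L-shaped at (215,182) and a round dowel at (187,187).

I'll confirm these in one enlarged crop.

```bash
cat > h.py <<'E'
import numpy as np,cv2,pickle
from scipy.spatial.transform import Rotation as R
def f(c): return c["color"].shape[0]/2/np.tan(np.radians(c["vfov"])/2)
def ray(c,u,v):
    T=np.array(c["T"]);d=T[:3,:3]@np.array([(u-c["cx"])/f(c),-(v-c["cy"])/f(c),-1]);return T[:3,3],d/np.linalg.norm(d)
def atz(c,u,v,z):
    o,d=ray(c,u,v);return o+d*(z-o[2])/d[2]
def tri(obs):
    A=np.zeros((3,3));b=np.zeros(3)
    for c,u,v in obs:
        o,d=ray(c,u,v);P=np.eye(3)-np.outer(d,d);A+=P;b+=P@o
    p=np.linalg.solve(A,b);return p,[float(np.linalg.norm(np.cross(p-ray(*q)[0],ray(*q)[1]))) for q in obs]
def proj(c,p):
    T=np.array(c["T"]);q=T[:3,:3].T@(np.asarray(p,float)-T[:3,3]);return np.array([c["cx"]-f(c)*q[0]/q[2],c["cy"]+f(c)*q[1]/q[2]])
def down(yaw):  # tool x down; tool y (jaw) along world angle yaw
    x=np.array([0,0,-1.]);y=np.array([np.cos(yaw),np.sin(yaw),0]);return R.from_matrix(np.c_[x,y,np.cross(x,y)]).as_quat()
E
python3 - <<'E'
from h import *
d=pickle.load(open("c0.pkl","rb"))
def crop(n,u,v,h=36):
    return cv2.resize(d[n]["color"][v-h:v+h,u-h:u+h,::-1],(260,260),interpolation=cv2.INTER_CUBIC)
im=np.vstack([np.hstack([crop("top",305,162),crop("top",203,187),crop("top",400,182)]),np.hstack([crop("scene",250,192),crop("scene",208,270),crop("scene",307,156)])])
cv2.imwrite("pics/crop1.png",im)
t,s=d["top"],d["scene"]
for n,a,z in[("spindle",(305,162),12),("rack",(203,187),20),("hub",(408,207),30),("ring",(390,157),30)]:print(n,atz(t,*a,z).round())
for n,a,z in[("spindle",(249,195),12),("rack",(208,272),20),("hub",(329,159),30),("ring",(285,153),30)]:print(n,atz(s,*a,z).round())
E
```

```text
spindle [619. -12.  12.]
rack [549. 251.  20.]
hub [ 498. -269.   30.]
ring [ 627. -229.   30.]
spindle [618. -17.  12.]
rack [544. 259.  20.]
hub [ 491. -261.   30.]
ring [ 620. -217.   30.]
```

View pics/crop1.png

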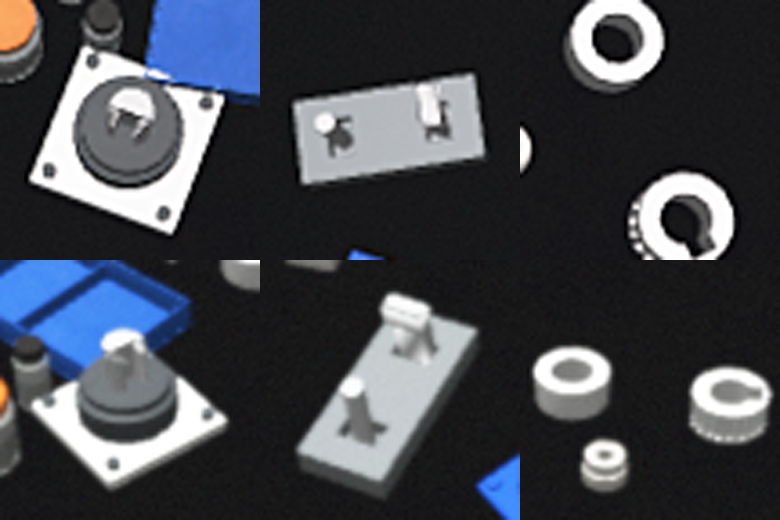

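Crop confirms (3 viewed): 
- **Spindle:** the large white base with a slot facing the robot.
- **Key:** the L-shaped head at the right of the rack in the top view; the round dowel is at the left.
- **Hub:** (408,207), with teeth and a keyway pointing lower right. (390,157) is the smooth ring.

Next I'll take wrist views at the yaws I'll work with, two places each, so that any hand-eye bias cancels.

```bash
cat >> h.py <<'E'
d0=pickle.load(open("c0.pkl","rb"))
E
python3 - <<'E'
from h import *
from workcell import robot
s=robot.state();Rt=R.from_quat(s["ee_rot"]).as_matrix();T=np.array(robot.read_camera("wrist")["T"])
pc=Rt.T@(T[:3,3]-s["eef_pos"]);dv=Rt.T@(-T[:3,2]);print("cam in tool",pc.round(1),"dir",dv.round(3),"jaw yaw",np.degrees(np.arctan2(Rt[1,1],Rt[0,1])).round(1))
deg=np.radians
# name, point, jaw yaw
views={"rack":((547,250,30),99),"spindle":((619,-14,60),70),"hub":((495,-265,25),38+90)}
q0=np.array(s["joint_positions"])
for n,(p,y) in views.items():
  for yy in(y,y-180):
    q=down(deg(yy));M=R.from_quat(q).as_matrix()
    for z in (250,300):
      # TCP so that optical axis meets p
      cz=z+(M@pc)[2];v=M@dv;c=np.array(p)+v*(cz-p[2])/v[2];t=c-M@pc
      for k in(-1,1):
        tt=t+k*40*M[:,1];j=robot.ik(tt,q);print(n,yy,z,k,tt.round(),None if j is None else np.round(j,2),"camdir",(-M@dv)[:2].round(2))
E
```

```text
cam in tool [-70.2  -0.1 -83.3] dir [ 0.945 -0.     0.327] jaw yaw -66.2
rack 99 250 -1 [536. 208. 250.] [ 0.11  0.7  -0.88  1.7   0.61  1.04  0.75] camdir [-0.32 -0.05]
rack 99 250 1 [524. 287. 250.] [ 0.03  0.8  -1.05  1.63  0.75  1.16  0.53] camdir [-0.32 -0.05]
rack 99 300 -1 [519. 205. 300.] [ 0.2   0.67 -1.05  1.68  0.63  1.16  0.71] camdir [-0.32 -0.05]
rack 99 300 1 [507. 284. 300.] [ 0.11  0.81 -1.26  1.62  0.8   1.32  0.45] camdir [-0.32 -0.05]
rack -81 250 -1 [558. 292. 250.] [-0.37  0.65 -0.25  1.55  0.18  0.97 -2.09] camdir [0.32 0.05]
rack -81 250 1 [570. 213. 250.] [-0.26  0.61 -0.21  1.61  0.15  0.93 -1.94] camdir [0.32 0.05]
rack -81 300 -1 [575. 295. 300.] [-0.32  0.63 -0.33  1.43  0.22  1.11 -2.1 ] camdir [0.32 0.05]
rack -81 300 1 [587. 216. 300.] [-0.22  0.59 -0.29  1.5   0.18  1.08 -1.96] camdir [0.32 0.05]
spindle 70 250 -1 [599. -49. 250.] [ 0.44  0.68 -0.68  1.63  0.48  1.01  0.83] camdir [-0.31  0.11]
spindle 70 250 1 [626.  26. 250.] [ 0.32  0.72 -0.7   1.55  0.51  1.06  0.71] camdir [-0.31  0.11]
spindle 70 300 -1 [583. -43. 300.] [ 0.46  0.6  -0.7   1.61 
[... 632 characters left out ...]
-0.26 -0.2 ]
hub 128 250 1 [ 455. -245.  250.] [ 1.14  0.73 -1.15  1.85  0.76  1.08  1.92] camdir [-0.26 -0.2 ]
hub 128 300 -1 [ 491. -319.  300.] [ 1.16  0.76 -1.15  1.6   0.72  1.26  2.11] camdir [-0.26 -0.2 ]
hub 128 300 1 [ 442. -256.  300.] [ 1.19  0.64 -1.15  1.81  0.65  1.13  2.05] camdir [-0.26 -0.2 ]
hub -52 250 -1 [ 486. -222.  250.] [ 0.47  0.5  -0.12  1.83  0.08  0.82 -0.6 ] camdir [0.26 0.2 ]
hub -52 250 1 [ 535. -285.  250.] [ 0.51  0.6  -0.09  1.62  0.06  0.92 -0.51] camdir [0.26 0.2 ]
hub -52 300 -1 [ 499. -211.  300.] [ 0.45  0.45 -0.14  1.74  0.07  0.95 -0.62] camdir [0.26 0.2 ]
hub -52 300 1 [ 548. -274.  300.] [ 0.49  0.56 -0.1   1.54  0.06  1.04 -0.53] camdir [0.26 0.2 ]
```

```bash
python3 - <<'E'
from h import *
from workcell import robot
pc=np.array([-70.2,-.1,-83.3]);dv=np.array([.945,0,.327])
W={}
for n,p,y,ks in(("hub",(495,-265,25),-52,(1,-1)),("spindle",(619,-14,60),-110,(1,-1)),("rack",(547,253,30),-81,(1,-1))):
    q=down(np.radians(y));M=R.from_quat(q).as_matrix();v=M@dv;z=260
    c=np.array(p)+v*((z+(M@pc)[2])-p[2])/v[2];t=c-M@pc
    for k in ks:
        robot.move_to(t+k*40*M[:,1],q);robot.sleep(.1)
        w=robot.read_camera("wrist");w["st"]=robot.state();W[n,k]=w;print(n,k,round(w["st"]["clock"],2))
pickle.dump(W,open("W.pkl","wb"))
g=lambda n:np.vstack([cv2.resize(W[n,k]["color"][60:360,80:480,::-1],(400,300)) for k in(1,-1)])
cv2.imwrite("pics/w1.png",np.hstack([g("hub"),g("spindle")]))
cv2.imwrite("pics/w2.png",np.hstack([cv2.resize(W["rack",k]["color"][:,90:470,::-1],(380,420)) for k in(1,-1)]))
E
```

```text
hub 1 1.89
hub -1 2.46
spindle 1 3.68
spindle -1 4.25
rack 1 5.24
rack -1 5.81
```

View pics/w1.png

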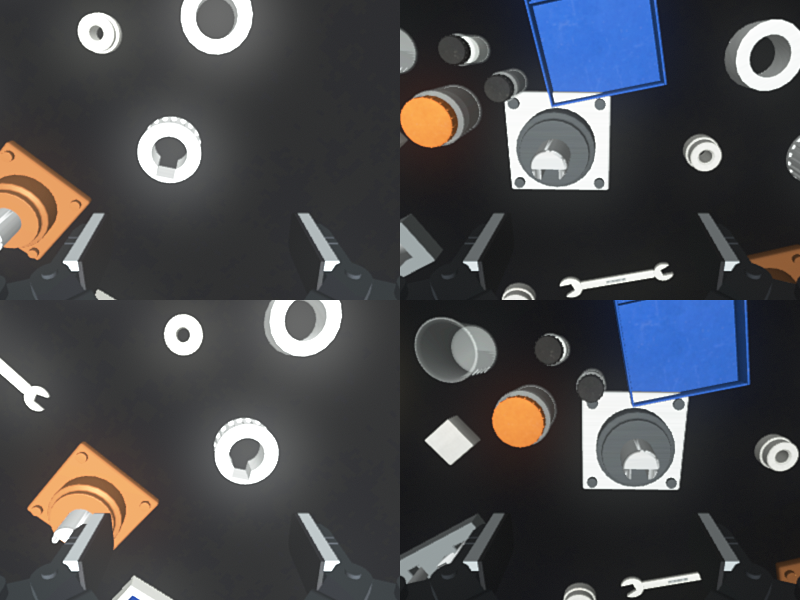

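View pics/w2.png

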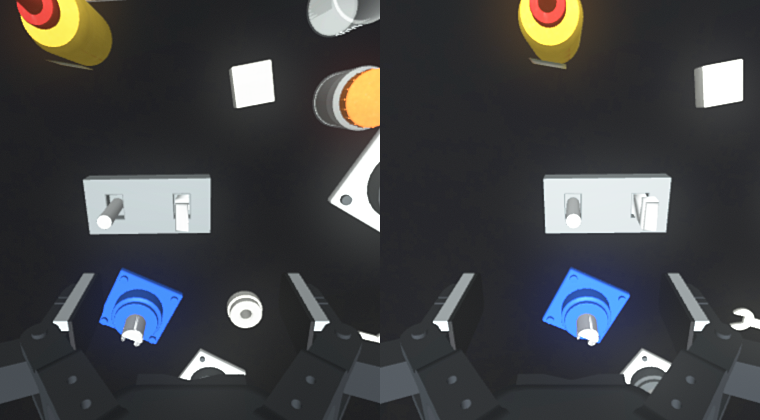

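Wrist views (5 pictures viewed):
- **Hub:** top face in the left panels at (169,152) and (246,453) (montage pixels), keyway pointing towards the image bottom.
- **Spindle:** shaft end at (549,160) and (640,462), slot towards the image bottom.
- **Rack:** key head at (182,212) and (650,212), dowel to its left.

I'll fit wireframe models to the edges in both views at once (chamfer), leaving z free as a check.

```bash
cat > fit.py <<'E'
from h import *
from scipy.optimize import minimize
def seg(*P,n=25): 
    P=np.array(P,float);return np.vstack([a+(b-a)*np.linspace(0,1,n)[:,None] for a,b in zip(P[:-1],P[1:])])
def rect(x0,x1,y0,y1,z): return seg((x0,y0,z),(x1,y0,z),(x1,y1,z),(x0,y1,z),(x0,y0,z))
def arc(r,z,a0=0,a1=2*np.pi,n=72): 
    a=np.linspace(a0,a1,n);return np.c_[r*np.cos(a),r*np.sin(a),0*a+z]
s=np.arcsin(10/19);e=np.arcsin(11/16)
M={"hub":np.vstack([arc(32,30),arc(19,30,-np.pi+s,np.pi-s),seg((-16,10,30),(-27.5,10,30)),seg((-16,-10,30),(-27.5,-10,30)),seg((-27.5,-10,30),(-27.5,10,30))]),
"spindle":np.vstack([rect(-55,55,-55,55,12),arc(34,45),arc(16,81,-np.pi+e,np.pi-e),seg((-1,-8,81),(-1,8,81))]),
"rack":np.vstack([rect(-30,30,-65,65,20),rect(-13,13,-43,-27,20),rect(-13,13,27,43,20)]),
"key":rect(-10,18,-6,6,58)}
def place(m,p):
    c,s_=np.cos(p[3]),np.sin(p[3]);return m@np.array([[c,s_,0],[-s_,c,0],[0,0,1]])+p[:3]
def projn(c,P):
    T=np.array(c["T"]);q=(P-T[:3,3])@T[:3,:3];return np.c_[c["cx"]-f(c)*q[:,0]/q[:,2],c["cy"]+f(c)*q[:,1]/q[:,2]]
def edt(c):
    g=cv2.GaussianBlur(c["color"],(3,3),0);E=np.max([cv2.Canny(np.ascontiguousarray(g[:,:,i]),40,110) for i in range(3)],0)
    return cv2.distanceTransform(255-E,cv2.DIST_L2,5)
def fit(name,cams,p0,zprior=20):
    D=[edt(c) for c in cams];m=M[name];p0=np.array(p0,float);z0=p0[2]
    def cost(p,cap):
        r=0
        for c,d in zip(cams,D):
            uv=projn(c,place(m,p)).astype(np.float32)
            v=cv2.remap(d,uv[:,:1],uv[:,1:],cv2.INTER_LINEAR,borderMode=cv2.BORDER_CONSTANT,borderValue=20)
            r+=np.mean(np.minimum(v,cap)**2)/cap
        return r+((p[2]-z0)/zprior)**2*.02
    best=None
    for dx in(-6,0,6):
      for dy in(-6,0,6):
        for dw in(-.12,0,.12):
          p=p0+[dx,dy,0,dw]
          for cap in(15,6,3):
            p=minimize(cost,p,(cap,),method="Nelder-Mead",options=dict(initial_simplex=p+np.vstack([np.zeros(4),np.diag([4,4,4,.06])]),maxiter=250,xatol=.02,fatol=1e-4)).x
          v=cost(p,3)
          if best is None or v<best[0]: best=(v,p)
    return best
def draw(c,name,p,half,S):
    u0=projn(c,place(M[name],p)).mean(0).astype(int);x0,y0=u0-half
    im=cv2.resize(c["color"][max(y0,0):y0+2*half,max(x0,0):x0+2*half,::-1],(2*half*S,2*half*S),interpolation=cv2.INTER_CUBIC)
    return im,(x0,y0,S)
def dots(im,o,c,name,p,col=(0,0,255)):
    for u,v in projn(c,place(M[name],p)): cv2.circle(im,(int((u-o[0]+.5)*o[2]),int((v-o[1]+.5)*o[2])),0,col,-1)
E
cat > run1.py <<'E'
from fit import *
W=pickle.load(open("W.pkl","rb"));P={}
r=np.radians
for n,vw,p0 in(("hub","hub",(495,-265,0,r(38))),("spindle","spindle",(619,-14,0,r(-20))),("rack","rack",(547,253,0,r(9)))):
    cams=[W[vw,k] for k in(1,-1)]
    v,p=fit(n,cams,p0);P[n]=p;print(n,round(v,3),p[:3].round(1),np.degrees(p[3]).round(2),"single views:",[fit(n,[c],p,2)[1][:2].round(1).tolist() for c in cams])
c,s=np.cos(P["rack"][3]),np.sin(P["rack"][3]);k0=P["rack"][:2]+np.array([[c,-s],[s,c]])@[0,-35]
cams=[W["rack",k] for k in(1,-1)]
v,p=fit("key",cams,(*k0,6,P["rack"][3]));P["key"]=p;print("key",v,p[:3].round(1),np.degrees(p[3]).round(2),"pocket",k0.round(1))
pickle.dump(P,open("P.pkl","wb"))
rows=[]
for k in(1,-1):
    row=[]
    for n,vw,h,S in(("hub","hub",44,3),("spindle","spindle",66,2),("rack","rack",66,2)):
        im,o=draw(W[vw,k],n,P[n],h,S);dots(im,o,W[vw,k],n,P[n])
        if n=="rack":dots(im,o,W[vw,k],"key",P["key"],(0,200,0))
        row.append(im)
    rows.append(np.hstack(row))
cv2.imwrite("pics/fit1.png",np.vstack(rows))
E
time python3 run1.py
```

```text
hub 1.299 [ 4.981e+02 -2.729e+02 -3.000e-01] 24.95 single views: [[497.9, -272.9], [498.1, -273.0]]
spindle 0.661 [612.2  -8.8  -1.6] -21.13 single views: [[612.2, -8.5], [611.8, -9.1]]
rack 0.794 [549.8 253.8   1.2] 9.53 single views: [[549.6, 253.6], [550.8, 253.8]]
key 0.27980409336053846 [552.8 216.8   2.7] 9.22 pocket [555.6 219.3]
real	0m33.373s
user	0m32.379s
sys	0m0.394s
```

View pics/fit1.png

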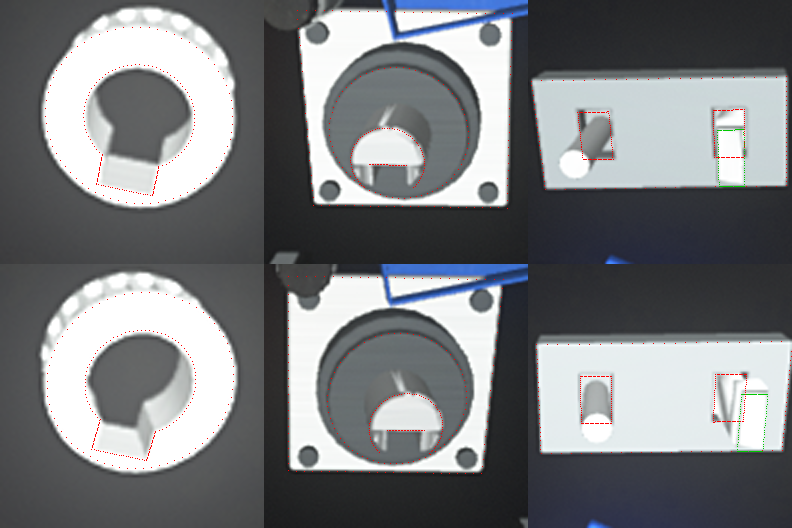

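Hub and spindle fits (6 viewed) lie on the edges and have the right heights: z −0.3 and −1.6, with single views agreeing within 0.5 mm. The key's z of 2.7 disagrees with the 6 expected, so I'll enlarge it and refit with z fixed.

```bash
python3 - <<'E'
from fit import *
W=pickle.load(open("W.pkl","rb"));P=pickle.load(open("P.pkl","rb"))
cams=[W["rack",k] for k in(1,-1)]
for z in(4,6,7.2):
    v,p=fit("key",cams,(*P["key"][:2],z,P["key"][3]),.3);print(z,round(v,3),p[:3].round(1),np.degrees(p[3]).round(1))
    if z==6:p6=p
v,pr=fit("rack",cams,P["rack"],.3);print("rack z~1.2",pr[:3].round(1))
ims=[]
for c in cams:
    im,o=draw(c,"key",p6,26,15);im=cv2.resize(im,(400,400));o=(o[0],o[1],400/52)
    u=im.copy();dots(u,o,c,"key",p6,(0,0,255));dots(u,o,c,"key",P["key"],(0,200,0));ims.append(u)
cv2.imwrite("pics/key1.png",np.hstack(ims))
E
```

```text
4 0.293 [553.3 217.    4. ] 9.4
6 0.364 [553.9 217.4   5.9] 9.9
7.2 0.431 [554.3 217.6   7.1] 11.3
rack z~1.2 [549.8 253.8   1.2]
```

View pics/key1.png

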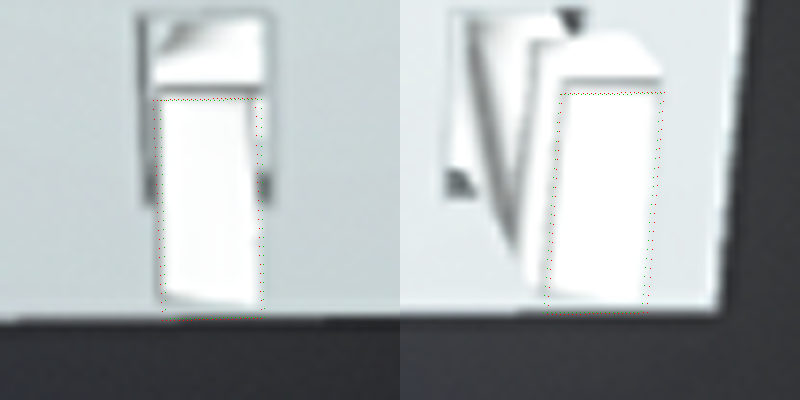

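Key crop (7 viewed). The true head top face is at rows ~90–305, and the fit latched onto the rack edge. That moves the key about 1 mm in +x to (555, 217.5), z≈6, which matches the pocket at (555.6, 219.3). Picking the key now.

```bash
python3 - <<'E'
from h import *
from workcell import robot
yk=np.radians(9.3);q=down(yk-np.pi/2)
kx=np.array([np.cos(yk),np.sin(yk)]);xy=np.array([555,217.5])+3*kx
S=lambda m:print(m,[np.round(robot.state()[k],1).tolist() for k in("clock","eef_pos","contact_force","grip_width")])
robot.gripper_to(40,40)
robot.move_to([*xy,180],q);S("above")
print(robot.servo_line([*xy,118.5],feed=80,contact_N=10));S("down")
robot.gripper_to(0,40);S("grip")
robot.servo_line([*xy,235],feed=120);S("up")
robot.sleep(.2);w=robot.read_camera("wrist");S("w")
cv2.imwrite("pics/held.png",cv2.resize(w["color"][150:420,130:430,::-1],(600,540)))
E
```

```text
above [6.8, [558.2, 217.8, 179.7], [0.1, -0.1, 1.2], 40.3]
False
down [7.8, [558.4, 218.1, 118.9], [-1.2, -0.4, 1.0], 39.7]
grip [8.1, [558.3, 218.2, 119.2], [-0.1, 1.0, 3.1], 10.5]
up [9.2, [557.4, 217.8, 234.0], [0.3, -0.1, -1.9], 11.0]
w [9.5, [557.8, 217.9, 234.4], [0.5, 0.3, -0.9], 10.8]
```

View pics/held.png

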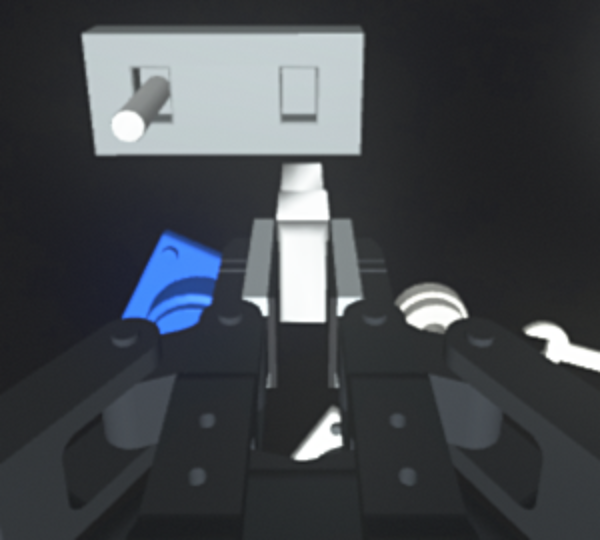

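```bash
python3 - <<'E'
from h import *
from workcell import robot
w=robot.read_camera("wrist");s=robot.state();Rt=R.from_quat(s["ee_rot"]).as_matrix()
for n,t in[("tip73 front",(73,6,-11)),("tip73 back",(73,6,11)),("tip85 front",(85,6,-11)),("keytop front z",(118.5-64,6,-15)),("keytop back",(118.5-64,6,13)),("head under front",(118.5-45,6,-15)),("pad43 front",(43,6,-11)),("shank bottom front",(118.5-6,6,-7))]:
    u=proj(w,s["eef_pos"]+Rt@np.array(t,float));print(n,((u-[130,150])*2).round())
E
```

```text
tip73 front [325. 206.]
tip73 back [324. 280.]
tip85 front [323. 186.]
keytop front z [328. 227.]
keytop back [326. 331.]
head under front [325. 191.]
pad43 front [330. 271.]
shank bottom front [320. 161.]
```

Held picture (8 viewed): the key is straight between the pads. Its head top front edge is at row 220, predicted 227, so the key sits about 1.5 mm further in +x in the grip, and I'll compensate for that. The tips are no lower than expected, so they clear the shaft. Next: insert with contact stop.

```bash
cat > place.py <<'E'
from h import *
from workcell import robot
P=pickle.load(open("P.pkl","rb"))["spindle"];ys=P[3]
def sp(x,y): return P[:2]+np.array([[np.cos(ys),-np.sin(ys)],[np.sin(ys),np.cos(ys)]])@[x,y]
q=down(ys-np.pi/2)
S=lambda m:print(m,[np.round(robot.state()[k],1).tolist() for k in("clock","eef_pos","contact_force","grip_width")])
E
python3 - <<'E'
from place import *
xy=sp(-12.3,0);print(xy)
robot.move_to([*xy,235],q);S("above")
robot.servo_line([*xy,203],feed=60);robot.sleep(.2);S("near")
hit=robot.servo_line([*xy,153],feed=30,contact_N=6);S(hit)
w=robot.read_camera("wrist");a=w["color"][150:420,130:430,::-1];t=robot.read_camera("scene")["color"][150:230,205:295,::-1]
cv2.imwrite("pics/ins.png",np.hstack([cv2.resize(a,(400,360)),cv2.resize(t,(400,360),interpolation=cv2.INTER_CUBIC)]))
E
```

```text
[600.75485599  -4.36238966]
above [10.4, [600.7, -1.2, 234.8], [-0.0, 1.0, -2.2], 10.9]
near [11.3, [601.0, -4.5, 203.5], [-0.0, -0.2, -1.5], 11.3]
True [12.7, [600.7, -4.4, 158.2], [-1.0, 0.1, 4.4], 10.9]
```

Contact came at TCP z 158.2 against 158 expected, so the key's on the shoulder. I'll release, lift and check.

```bash
python3 - <<'E'
from place import *
xy=sp(-12.3,0)
robot.gripper_to(40);S("open")
robot.servo_line([*xy,235],feed=120)
M_=R.from_quat(q).as_matrix();
pc=np.array([-70.2,-.1,-83.3]);dv=np.array([.945,0,.327]);v=M_@dv;z=265;p=np.array([*sp(0,0),70])
c=p+v*((z+(M_@pc)[2])-p[2])/v[2];t=c-M_@pc
robot.move_to(t,q);robot.sleep(.1);w=robot.read_camera("wrist");w2=robot.read_camera("scene");S("view")
pickle.dump(w,open("wk.pkl","wb"))
from fit import *
im,o=draw(w,"spindle",P,60,6);im=cv2.resize(im,(400,400));o=(o[0],o[1],400/120)
kp=[*sp(-14,0),45,ys];dots(im,o,w,"spindle",P);dots(im,o,w,"key",kp,(0,200,0))
t=w2["color"][150:230,205:295,::-1]
cv2.imwrite("pics/ins2.png",np.hstack([im,cv2.resize(t,(400,400),interpolation=cv2.INTER_CUBIC)]))
E
```

```text
open [13.2, [599.6, -4.2, 156.6], [-0.1, 1.0, -0.3], 40.2]
view [14.4, [619.1, -11.5, 263.5], [-0.2, 0.2, 0.0], 39.8]
```

View pics/ins2.png

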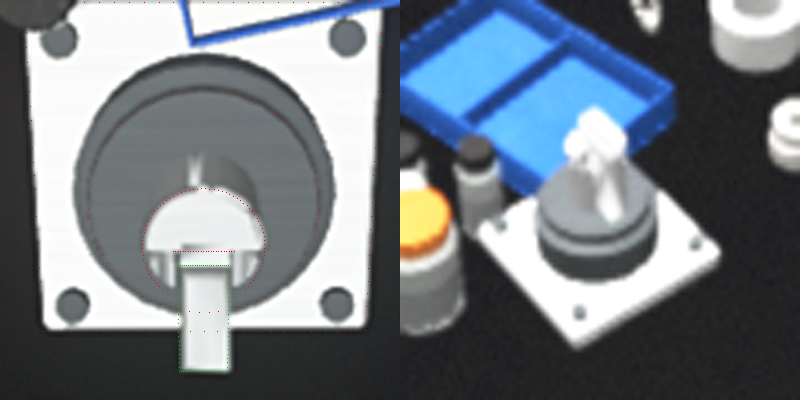

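Key check (9 viewed): the overlay of the ideal seated key (green) lies on the real head at (180–230, 265–372), and the scene view shows it upright in the slot. Now the hub: grip it, lift, and fit its pose in the gripper.

```bash
python3 - <<'E'
from place import *
H=pickle.load(open("P.pkl","rb"))["hub"];qh=down(H[3]-np.pi/2)
robot.gripper_to(85,40)
robot.move_to([*H[:2],140],qh);S("above")
print(robot.servo_line([*H[:2],74],feed=70,contact_N=8));S("down")
z1=robot.state()["eef_pos"][2]
robot.gripper_to(40,40);S("grip")
robot.servo_line([*H[:2],215],feed=120);robot.sleep(.3);S("up")
w=robot.read_camera("wrist");w["st"]=robot.state();pickle.dump(w,open("wh.pkl","wb"))
from fit import *
s=w["st"];dz=s["eef_pos"][2]-74;p0=[*s["eef_pos"][:2],dz,H[3]]
v,p=fit("hub",[w],p0,1);print("held hub",round(v,3),p.round(2),"d",(p[:2]-s["eef_pos"][:2]).round(1),"yaw",np.degrees(p[3]-H[3]).round(2))
im=w["color"][:,:,::-1].copy();dots(im,(0,0,1),w,"hub",p);dots(im,(0,0,1),w,"hub",p0,(0,255,0))
cv2.imwrite("pics/held2.png",cv2.resize(im[150:420,100:460],(720,540)))
E
```

```text
above [16.2, [499.3, -271.9, 140.4], [0.3, 0.3, 0.4], 84.8]
False
down [17.2, [498.3, -273.1, 74.4], [0.0, 0.1, -1.0], 85.1]
grip [17.6, [498.4, -273.1, 74.8], [-1.0, -0.4, 5.5], 62.8]
up [19.2, [498.0, -272.8, 214.6], [0.2, 0.8, -1.8], 62.8]
held hub 0.055 [ 4.9772e+02 -2.7263e+02  1.4021e+02  4.5000e-01] d [-0.3  0.2] yaw 0.83
```

View pics/held2.png

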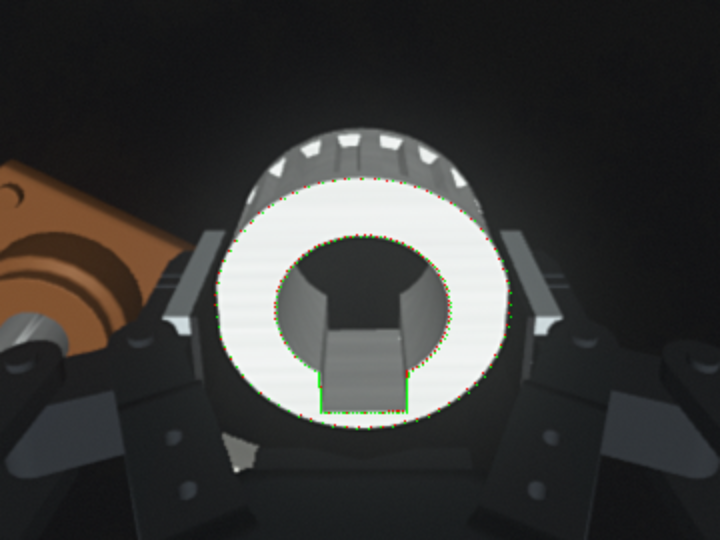

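Held hub (10 viewed): the fit sits on the top face and keyway (bottom edge at row 412), centred within 0.4 mm, yaw off 0.8°. Sliding it on with contact stop.

```bash
python3 - <<'E'
from place import *
q=down(ys-np.pi/2-np.radians(.83));xy=sp(.3,0);print(xy)
robot.move_to([*xy,215],q);S("above")
robot.servo_line([*xy,188],feed=60);robot.sleep(.2);S("near")
hit=robot.servo_line([*xy,115],feed=35,contact_N=7);S(hit)
if hit and robot.state()["eef_pos"][2]<123:
    robot.gripper_to(85);S("open")
    robot.servo_line([*xy,230],feed=120)
    M_=R.from_quat(q).as_matrix();pc=np.array([-70.2,-.1,-83.3]);dv=np.array([.945,0,.327]);v=M_@dv;p=np.array([*sp(0,0),70])
    c=p+v*((265+(M_@pc)[2])-p[2])/v[2];robot.move_to(c-M_@pc,q);robot.sleep(.2)
w=robot.read_camera("wrist");w2=robot.read_camera("scene");S("view")
from fit import *
hp=[*sp(0,0),45,ys];v,p=fit("hub",[w],hp,1);print("hub",round(v,3),(p-hp).round(2))
im,o=draw(w,"spindle",P,60,6);im=cv2.resize(im,(400,400));o=(o[0],o[1],400/120)
dots(im,o,w,"hub",hp);dots(im,o,w,"key",[*sp(-14,0),45,ys],(0,200,0))
cv2.imwrite("pics/final.png",np.hstack([im,cv2.resize(w2["color"][150:230,205:295,::-1],(400,400),interpolation=cv2.INTER_CUBIC)]))
E
```

```text
[612.50758381  -8.90478868]
above [20.4, [612.2, -10.9, 215.0], [-0.5, -0.9, -1.6], 62.5]
near [21.2, [612.8, -8.8, 188.4], [0.5, -0.8, -1.2], 62.9]
True [22.9, [612.5, -8.9, 119.9], [0.1, 0.3, 5.0], 62.7]
open [23.3, [611.2, -8.7, 118.1], [0.6, -0.4, 0.2], 85.3]
view [24.9, [619.4, -11.9, 263.8], [-0.3, 0.8, 0.3], 85.0]
hub 0.486 [-0.53 -0.53  0.07  0.01]
```

View pics/final.png

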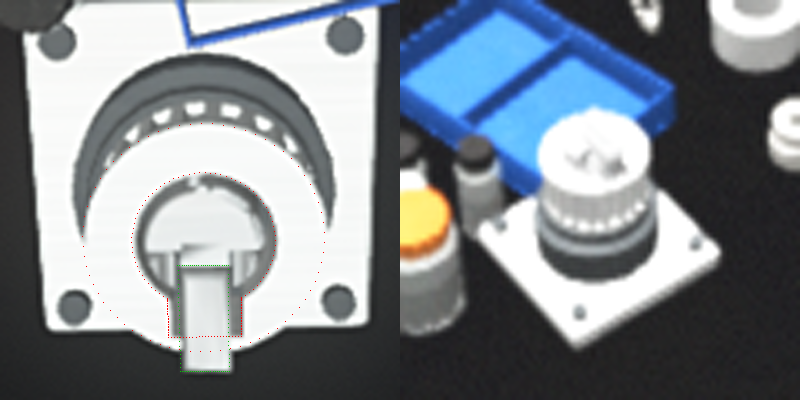

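Final picture (11 viewed): the hub sits flat on the shoulder with its keyway over the key. The key's head is still on its ideal overlay, and the gripper is clear. Handing in.

```bash
python3 -c "
from workcell import robot
robot.sign_off()"
```

```text
the job is handed in; nothing more can be done
```

The key is in the shaft's slot and the toothed hub is seated over it. I handed the job in at about 25 s of the 58 s allowed, and the interface gives no verdict.

- **Key:** I took it from the rack and lowered it into the slot of the large white spindle. It touched the shoulder at TCP z 158.2 mm against 158 expected. I let go of it before fetching the hub, and the check picture showed it upright on the ideal seated outline.
- **Hub:** I gripped it across y and slid it down without early contact. It touched the shoulder at TCP z 119.9 mm, about 119–120 expected. After release the fit put it within about 0.8 mm of the axis and 0.6° of the slot direction. That last fit was from a single view with z held near 45 mm, so the contact height is the better evidence that it is seated.

**Checks that disagreed:**
- The key's automatic fit gave z 2.7 mm instead of 6, because it latched onto the rack edge. I corrected it from an enlarged crop, moving it about 1 mm in +x.
- The key sat about 1.5 mm further along +x in the grip than planned, and I compensated for part of that when placing it.
- The spindle's fitted height was 1.6 mm low, and the rack's 1.2 mm high. I relied on the contact stops for heights.

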